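Load a converter module under the spring cover of a test dock

TASK

Load the converter module into the test dock: with one fingertip press down the long rail on the dock's left side so that the spring-closed cover lifts, and keep it lifted while the other fingertip pushes the module along its channel under the cover until it is fully home against the stop. Only then let the cover shut behind it and move clear. Just push the module: do not lift or tip it, and leave everything else on the bench where it is.

Things in the scene. Friction and masses are not known exactly. Their poses are not given: they have to be found in the camera images.
- dock: Fixed dock: black plate 275 x 185 x 8 mm with aluminium parts. Origin at bench level on the channel's centre line, below the front face of the shut cover's lip. x along the channel in the push direction (away from the robot), y left, z up. In its frame (mm): plate x -195 to 80, y -60 to 125. All 'dock' numbers in the other entries are in this frame, mm, z from the bench.
- home (a point): Fixed point at dock (4.5, 0, 8): the module's origin is here when its nose is against the stop. The stop is a block across the channel's end, face at dock x 60, top z 36. The channel lies on the plate (z 8) between two guides, inner faces at y +27 and -27, 8 mm wide, x -140 to 60, tops z 20.
- hinge (a point): Point on the cover's hinge line at dock (0, 35, 53). The hinge tube, diameter 10, runs along dock x from -172 to 71, between two fixed posts (14 mm wide, tops z 64) at x -176 and 73.5.
- cover (a joint): Opening angle of the cover (rad): 0 shut, 0.7 hard limit. Spring-closed; at 0.6 it takes about 5 N on the middle of the rail. Pressing the rail down raises the cover like a rocker. The lip clears the module's nose from about 0.36; 0.55 gives room to spare.
- lip (a point): Middle of the lower edge of the lip, front face, which hangs from the cover's front edge and blocks the module's nose. Shut: dock x 0 to 6, y 10 to -35, lower edge z 22. The cover is a clear panel in an aluminium frame, dock x 0 to 70, y 32 to -39, z 49 to 57 when shut.
- rail (a point): Point on the press rail's top, middle of its width, dock x -100. The rail, a flat grey strip 30 mm wide, 5 thick, dock x -172 to 71, moves with the cover on the left of the hinge. Shut: middle line at y 92, top z 73, outer edge tilted up 0.3 rad. Cover at 0.6 rad: y 93, top z 37, outer edge tilted down 0.3 rad. The fingertip may slide along it.
- module: Loose module, about 0.25 kg, 111 x 50 mm. Origin: centre of underside; x towards its nose. From the nose (x +55.5): finned body 48 long, 24 high; bare plate 55 long, 8 high, over which the shut lip drops; at the tail an upright tab 8 thick, 44 wide, 62 high, rear face x -55.5. Starts in the channel (underside dock z 8), nose 6 to 31 mm short of the lip, pointing at the stop.
- push_face (a point): Point on the rear face of the module's upright tab, on its centre line, 45 mm above its underside: push here or anywhere on this face along dock x.
- spray: Bystander: standing can, 44 mm across, 140 mm high, right of the dock's far end (dock x about 60, y -125). Origin under its centre.
- capacitor: Bystander: small standing cylinder, 24 mm across, 32 mm high, right of the dock. Origin under its centre.
- driver: Bystander: screwdriver lying right of the dock.
- powerbank: Bystander: flat black box 140 x 70 x 18 mm, on the left of the bench.
- tray: Bystander: open white tray 120 x 170 x 45 mm, on the right of the bench.
- wrench: Bystander: wrench, 150 mm long, lying on the left of the bench.
- dial_knob: Bystander: aluminium knob, 34 mm across, 22 mm high, standing on the right of the bench.
Not all that is in view belongs to the job. Leave any purple or yellow look-alike of the module alone.

How it is judged:
By the outcome, as a careful person would: the job done as asked, in the order asked, and still so for the second after the job is handed in, with the robot touching nothing.
It also fails if it takes over 35 s, if anything falls off the work surface, if the arm or the gripper's body presses on something with over 40 N, if the wrist force passes 120 N, or if a joint passes its speed limit or range.

ROBOT

A 6-joint arm with a two-finger parallel gripper is mounted at the origin on the work surface. World frame = base frame: x ahead of the robot, y to its left, z up, the work surface at z = 0. Lengths are in m, angles in rad, forces in N, time in s.
With the tool pointing down it reaches from about 0.3 to 0.85 m from the base axis. Payload 4.2 kg.
Tool frame: the origin (TCP) lies at the very end of the fingers, on their centre line; the grasp point (between the pads) lies grip_point_offset behind it (grip_point_offset is the distance from the TCP to the grasp point, in m); z points along the fingers, y is the line along which they close (so a half turn about z gives the same grasp; the last joint's range is limited). The gripper opens to 91 mm and grips with 3 to 60 N. Pads are 32 mm wide; open, the fingers measure 118 mm over their backs; the gripper's body (76 mm by 178 mm) begins 60 mm behind the grasp point.
Start: joints at [1.091, 0.32, 1.565, -0, 1.257, -0.02], TCP at [0.255, 0.515, 0.214] pointing down, gripper open.
Joint ranges: [-3.11, 3.11], [-0.84, 2.01], [0.21, 2.61], [-1.34, 4.49], [0.05, 2.63], [-2.56, 2.56]. Speed limits (rad/s): [2.57, 2.57, 3.14, 3.14, 3.14, 3.14].

INTERFACE

Orientations are given as a 3x3 rotation matrix whose columns are the frame's x, y, z axes.
In Python, from station import * gives the robot as it stands.
- The arm moves only by the tool apply_moves, never from a script. Its argument "plan" is a list of rows, each a list of 7 numbers: the shift along the world's x, y, z as a fraction of full scale, then the turn, a rotation vector about the world's x, y, z as a fraction of full scale, then the gripper's target within -1 to 1 (fully open at 1, half-way at 0, shut at -1). A call has 1 to 10 rows; each row is the pose to reach, as a shift and turn from the pose commanded when the call began; what a row does not reach only later rows make up. Full scale, the value 1, is 1 m for a shift and 45 degrees for a turn. A row lasts 1/10 s, in which the tool goes at most 50 mm and 8.59 degrees, less where a joint would pass 70% of its speed; a pose out of reach is approached as far as the arm can. A call with a number of a shift or a turn outside -1 to 1 is refused whole. A call with a gripper value outside its range is refused whole. The fingers move at their own pace and stop on an object; the grip force is fixed at half the most. Time passes only in rows, so rows that repeat a pose let the fingers close. It gives the time, the measured TCP pose, the force, the opening and the grip force at its end, in the units of the state.
- read_state(): the state, without advancing time (a new reading comes with each control period).
- camera(name): name is "scene" or "top" or "wrist"; returns a dict with "color" (420x560x3 uint8, red, green, blue), "range_z" (420x560 float32, m along the optical axis (not along the pixel's ray), 0 where there is no reading), "fx", "fy", "cx", "cy" (pixels), "cam_to_world" (4x4, takes a point from camera to world coordinates). Camera axes: x right, y down, z forward; pixel columns grow to the right and rows downward; lengths in m; the calibration is good to about 2 mm. A picture is of the moment at which its call begins.
- job_done(): hands the job in; it is judged then, once.
Trained networks look in a picture, given as the dict that the camera call returned (one of the last four; its "shot" number tells which), for a name from the list of things; names that differ only in an ending like _2 or _b are one class to them, and where a whole thing is asked for, a point or a joint stands for the part that bears it (a point fixed in the world has none). Each returns a list of dicts, best first, with "conf" (0 to 1); they miss things now and then, are a little off and sometimes report something else, mostly with a low value. They report only what shows in the picture. A call takes as long as a camera call. They do not tell look-alikes from the thing itself.
- cut_out(name, picture): "pixels" (420x560 bool, what is visible of it) and "extent" ([centre column, centre row, width, height] in pixels, round what is visible of it).
The state is a dict: "time_s": time; "joints": joint angles; "joint_vel": joint speeds; "effort": joint torques, N m; "position": TCP position; "eef_rot": TCP orientation; "contact_force": force on the tool from outside, world axes, zero at the start; "moment": the same for the moment, N m; "grip_width": opening from 0.0 (shut) to 1.0 (fully open); "gripper_force": force on a finger pad.
Only numpy, scipy, OpenCV 4.12 (cv2) and the standard library are available. Lean on these libraries where they do the work, as an engineer would, in place of code of your own. Each camera call takes 0.05 s, during which the arm holds its last target. There are 200 camera calls.

## Working session

There is one attempt and no reset: what is moved stays moved. The work goes in short steps, Python scripts to look and compute and a tool call to move; the robot and the scene stay as the last step left them, time stands still between calls to the robot, and variables do not carry over. Pictures are saved under pics/ and viewed, at most 10 in all, crops included, and the job is handed in when it is done.

Besides the shell and the picture viewer there is one more tool, called after "Request:" as a command line: name --pt "numbers of a row" for each row, then --argument value for the rest. apply_moves: Moves the arm, as the interface text tells. Its arguments: {"type":"object","properties":{"plan":{"type":"array"}},"required":["plan"]}

```bash
mkdir -p pics
cat > h.py <<'E'
from station import *
import numpy as np, cv2
def pts(c,m=None):
    z=c["range_z"]; m=(z>0) if m is None else (m&(z>0))
    v,u=np.nonzero(m); d=z[v,u]
    P=np.c_[(u-c["cx"])/c["fx"]*d,(v-c["cy"])/c["fy"]*d,d,np.ones(len(d))]@c["cam_to_world"].T
    return P[:,:3],u,v
E
python3 - <<'E'
from h import *
s=read_state(); print(s["time_s"],s["position"],s["eef_rot"],s["grip_width"])
ims=[]
for n in ("scene","top"):
    c=camera(n); ims.append(c["color"]); np.savez(n+".npz",**{k:v for k,v in c.items()})
    for nm in ("dock","module","rail","cover","spray"):
        for r in cut_out(nm,c)[:2]:
            P,u,v=pts(c,r["pixels"]); print(n,nm,round(r["conf"],2),np.round(r["extent"]),np.round(np.median(P,0),3),np.round(P.min(0),3),np.round(P.max(0),3))
    cv2.imwrite(f"pics/{n}0.png",cv2.cvtColor(c["color"],cv2.COLOR_RGB2BGR))
E
```

```text
0.0 [0.2549305  0.51483229 0.21313149] [[-8.96159932e-01  4.43730519e-01 -7.75618954e-04]
 [ 4.43731197e-01  8.96158581e-01 -1.55641432e-03]
 [ 4.44904873e-06 -1.73896248e-03 -9.99998488e-01]] 0.9996764853216016
scene dock 0.77 [300. 214. 102.  80.] [0.614 0.081 0.014] [ 0.421 -0.045 -0.005] [0.725 0.212 0.08 ]
scene module 0.75 [290. 208.  33.  37.] [0.533 0.043 0.031] [0.493 0.009 0.011] [0.604 0.078 0.073]
scene module 0.66 [327. 154.  37.  13.] [0.479 0.391 0.005] [ 0.406  0.35  -0.005] [0.546 0.435 0.012]
scene rail 0.96 [311. 205.  70.  74.] [0.629 0.101 0.058] [ 0.425 -0.024 -0.004] [0.712 0.244 0.08 ]
scene cover 0.71 [309. 206.  75.  66.] [0.627 0.098 0.059] [ 0.42  -0.024 -0.004] [0.709 0.25  0.08 ]
scene cover 0.36 [300. 214. 101.  82.] [0.612 0.082 0.016] [ 0.422 -0.045 -0.003] [0.724 0.201 0.08 ]
scene spray 0.64 [283. 247.  16.  46.] [ 0.649 -0.121  0.094] [ 0.553 -0.13  -0.003] [ 0.663 -0.027  0.142]
scene spray 0.18 [161. 334.  93.  93.] [ 0.537 -0.457  0.006] [ 0.475 -0.545 -0.003] [ 0.61  -0.364  0.048]
top dock 0.68 [241. 206.  97. 130.] [0.572 0.082 0.009] [ 0.422 -0.044 -0.005] [0.741 0.192 0.08 ]
top module 0.96 [343. 244.  50.  42.] [ 0.482 -0.175  0.02 ] [ 0.434 -0.235 -0.004] [ 0.532 -0.114  0.066]
top module 0.9 [252. 215.  30.  50.] [0.554 0.043 0.028] [0.494 0.007 0.002] [0.616 0.079 0.073]
top rail 0.57 [240. 194.  87. 107.] [0.624 0.099 0.06 ] [ 0.461 -0.024 -0.005] [0.739 0.182 0.08 ]
top rail 0.54 [239. 206.  96. 134.] [0.572 0.081 0.009] [ 0.418 -0.044 -0.006] [0.74  0.192 0.08 ]
top cover 0.95 [238. 196.  87. 108.] [0.622 0.098 0.06 ] [ 0.462 -0.024  0.001] [0.713 0.183 0.08 ]
top cover 0.74 [460. 219.  81.  61.] [ 0.545 -0.464  0.005] [ 0.476 -0.544 -0.003] [ 0.609 -0.366  0.049]
top spray 0.97 [315. 173.  24.  32.] [ 0.629 -0.105  0.13 ] [ 0.618 -0.126  0.007] [ 0.66  -0.086  0.144]
```

View pics/top0.png

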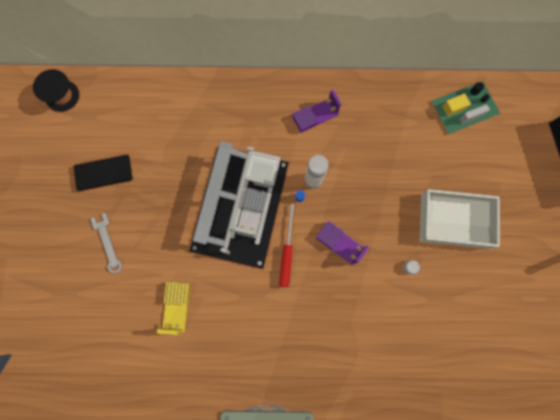

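View pics/scene0.png

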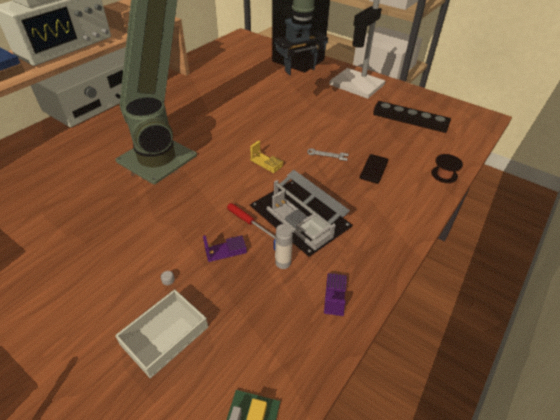

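The top view shows the dock at about (240,205), yawed slightly clockwise. The aluminium module is in its channel at (252,215), the rail is on the left, and the purple and yellow look-alikes sit elsewhere. Next I register the dock model against the depth points.

```bash
cat > fit.py <<'E'
from h import *
from scipy.optimize import minimize
def hm(x,y):
    z=np.zeros_like(x); f=lambda a,b,c,d:(x>a)&(x<b)&(y>c)&(y<d)
    z[f(-195,80,-60,125)]=8
    z[f(-140,60,27,35)|f(-140,60,-35,-27)]=20
    m=f(-172,71,30,40); z[m]=58
    m=f(-183,-169,28,42)|f(66.5,80.5,28,42); z[m]=64
    m=f(-172,71,92-14.3,92+14.3); z[m]=73+np.tan(.3)*(y[m]-92)
    return z
def todock(P,p):
    c,s=np.cos(p[2]),np.sin(p[2]); d=P[:,:2]*1000-p[:2]
    return d[:,0]*c+d[:,1]*s,-d[:,0]*s+d[:,1]*c,P[:,2]*1000
def fit(P,p0):
    P=P[(np.hypot(P[:,0]-.6,P[:,1]-.08)<.24)&(P[:,2]<.1)]
    def cost(p):
        x,y,z=todock(P,p)
        ok=(x>-225)&(x<105)&(y>-75)&(y<150)&~((y<27)&(y>-42)&(x>-160)&(x<75))&~((y>40)&(y<77))
        e=np.minimum(np.abs(hm(x,y)-z),15)
        return e[ok].mean()
    best=None
    for dy in np.linspace(-.15,.15,7):
        for dx in (-15,15):
            r=minimize(cost,np.array(p0)+[dx,0,dy],method="Nelder-Mead",options=dict(initial_simplex=np.array(p0)+[dx,0,dy]+np.array([[0,0,0],[15,0,0],[0,15,0],[0,0,.08]]),xatol=.05,fatol=1e-4))
            if best is None or r.fun<best.fun: best=r
    return best
def module(P,p):
    x,y,z=todock(P,p); m=(abs(y)<30)&(z>45)&(x<-60)&(x>-180)
    if m.any(): print("tab n",m.sum(),"x pct",np.percentile(x[m],[2,10,25,50,75,90,98]).round(1),"y",np.percentile(y[m],[2,50,98]).round(1),"z",np.percentile(z[m],[50,98]).round(1))
    m=(abs(y)<20)&(z>26)&(z<40)&(x<0)&(x>-110)
    if m.any(): print("body x",np.percentile(x[m],[2,50,98]).round(1),"y",np.percentile(y[m],[2,50,98]).round(1),m.sum())
E
python3 - <<'E'
from fit import *
for n in ("top","scene"):
    c=dict(np.load(n+".npz")); P,_,_=pts(c); r=fit(P,[650,30,-.25]); print(n,r.x.round(3),r.fun); module(P,r.x)
    pl=r.x if n=="top" else pl
    x,y,z=todock(P,pl)
    for nm,a in (("rail x lim",(abs(y-92)<12)&(z>60)&(abs(x)<250)),("plate",(z>4)&(z<12)&(abs(x+60)<200)&(abs(y-30)<120))): print(nm,np.percentile(x[a],[.5,99.5]).round(1),np.percentile(y[a],[.5,99.5]).round(1))
E
```

```text
top [ 6.24036e+02  3.20530e+01 -2.31000e-01] 2.988627501286803
tab n 216 x pct [-178.1 -164.8 -135.1 -124.6 -118.8  -85.3  -66.5] y [-27.   25.2  29.6] z [57.4 70.6]
body x [-64.2 -39.8  -0.7] y [-19.2  -0.5  18.8] 342
rail x lim [-172.2   68. ] [ 80.2 102.9]
plate [-195.5   77.5] [-64.4 120.4]
scene [ 6.22761e+02  2.98180e+01 -2.16000e-01] 4.391646413330179
tab n 105 x pct [-176.9 -128.  -124.6 -121.4 -120.1 -118.9 -116.9] y [-23.1  -0.2  29.2] z [60.7 72. ]
body x [-106.1  -41.7  -18.9] y [-19.4  -0.6  19.2] 152
rail x lim [-172.7   65.9] [ 80.1 103.3]
plate [-196.1   77.7] [-64.7 120.6]
```

Request:
apply_moves --pt "0.231 -0.408 0 0 0 0.292 1" --pt "0.231 -0.408 0 0 0 0.292 1" --pt "0.231 -0.408 0 0 0 0.292 1" --pt "0.231 -0.408 0 0 0 0.292 1" --pt "0.231 -0.408 0 0 0 0.292 1" --pt "0.231 -0.408 0 0 0 0.292 1" --pt "0.231 -0.408 0 0 0 0.292 1" --pt "0.231 -0.408 0 0 0 0.292 1" --pt "0.231 -0.408 0 0 0 0.292 1" --pt "0.231 -0.408 0 0 0 0.292 1"

```text
time_s: 1.6
position: [0.4878, 0.1038, 0.2141]
eef_rot: [[-0.973, 0.232, 0.001], [0.232, 0.973, -0.001], [-0.001, -0.001, -1.0]]
contact_force: [-0.5, 1.0, -0.9]
grip_width: 1.006
gripper_force: 0.0
```

Run:
```python
from fit import *
c=camera("wrist"); s=read_state(); print(s["time_s"],s["position"],s["eef_rot"].round(3) if hasattr(s["eef_rot"],"round") else s["eef_rot"],s["contact_force"])
cv2.imwrite("pics/w1.png",cv2.cvtColor(c["color"],cv2.COLOR_RGB2BGR)); np.savez("w1.npz",**c)
P,_,_=pts(c); print(c["cam_to_world"].round(3)); r=fit(P,[624,32,-.23]); print(r.x.round(3),r.fun); module(P,r.x)
```

```text
1.65 [0.48871078 0.10280163 0.21406827] [[-0.973  0.232  0.002]
 [ 0.232  0.973 -0.002]
 [-0.003 -0.002 -1.   ]] [ 1.24948013 -2.39728294 -0.87554823]
[[ 0.232  0.935  0.267  0.411]
 [ 0.973 -0.223 -0.064  0.121]
 [ 0.     0.275 -0.961  0.384]
 [ 0.     0.     0.     1.   ]]
[ 6.20716e+02  3.14770e+01 -2.10000e-01] 1.5061942813386657
tab n 28524 x pct [-179.6 -177.6 -173.1 -171.9 -166.3 -151.7 -127.3] y [-22.8  -3.5  28.7] z [316.  337.5]
body x [-64.5 -48.2 -29.2] y [-19.3  -0.   19.2] 1013
```

View pics/w1.png

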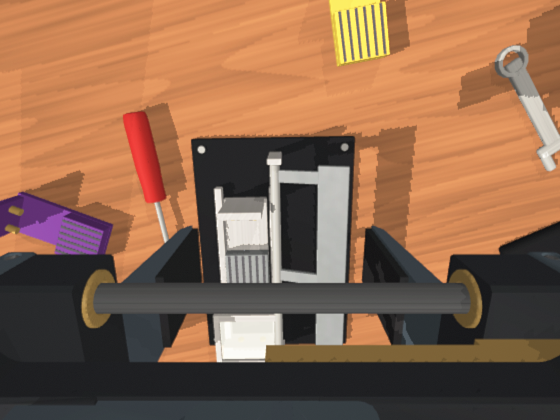

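The wrist view looks back towards the robot. The rail is at column ~335, the hinge at ~275, and the module tab at (243,200), with a finger on each side. Yaw needs tightening, so I'll combine all the clouds.

Run:
```python
from fit import *
C={n:pts(dict(np.load(n+".npz")))[0] for n in ("top","scene","w1")}
C={n:P[P[:,2]<.1] for n,P in C.items()}
A=np.vstack([C["top"]]*2+[C["scene"]]*2+[C["w1"][::4]])
r=fit(A,[624,32,-.22]); print("all",r.x.round(3),r.fun); p=r.x
r2=fit(np.vstack([C["w1"][::4]]+[C["top"]]*3),[624,32,-.22]); print("w+top",r2.x.round(3),r2.fun)
for n,P in C.items():
    print(n); module(P,p); x,y,z=todock(P,p)
    for a,lo,hi,z0 in (("rail",76,108,60),("hinge",28,42,52)):
        m=(y>lo)&(y<hi)&(z>z0)&(x>-168)&(x<66)
        b=np.arange(-168,67,26); out=[]
        for i in range(9):
            k=m&(x>=b[i])&(x<b[i+1])
            if k.sum()>8: out.append((b[i]+13,np.median(y[k]),np.percentile(z[k],90)))
        o=np.array(out); print(a,np.round(np.polyfit(o[:,0],o[:,1],1),4),o[:,1].round(1),o[:,2].round(0))
    m=(z>4)&(z<12)&(x>-230)&(x<110)&(y>-90)&(y<150)
    k=m&(abs(y-80)<30); print("plate xlim",np.percentile(x[k],[1,99]).round(1)); k=m&(x<-145)&(x>-190); print("ylim",np.percentile(y[k],[1,99]).round(1))
    m=(abs(y-92)<13)&(z>60);print("rail x",np.percentile(x[m],[.5,99.5]).round(1))
```

```text
all [ 6.23458e+02  3.02610e+01 -2.16000e-01] 3.081276185886216
w+top [ 6.23606e+02  3.02500e+01 -2.15000e-01] 2.724511151839631
top
tab n 131 x pct [-176.7 -143.5 -126.8 -124.3 -120.5 -105.2  -69.7] y [-23.9   6.7  29.8] z [66.7 71. ]
body x [-70.5 -40.1  -0.6] y [-19.2  -0.1  18.6] 344
rail [-1.80000e-03  9.03052e+01] [90.6 90.3 90.4 90.9 90.3 90.3 90.4 90.2 90. ] [76. 75. 76. 76. 75. 75. 76. 75. 75.]
hinge [-4.80000e-03  3.32758e+01] [34.5 33.6 33.7 33.5 34.1 33.  32.8 32.8 33.8] [59. 59. 58. 58. 59. 58. 58. 58. 58.]
plate xlim [-193.8   62.3]
ylim [-59.5 121.7]
rail x [-377.1   69. ]
scene
tab n 112 x pct [-177.9 -131.3 -125.9 -122.  -120.4 -119.2  -97.2] y [-23.6  -0.   29.7] z [60.3 72. ]
body x [-65.2 -42.2 -19.5] y [-18.4  -0.5  18.9] 148
rail [-5.70000e-03  8.98445e+01] [90.8 90.4 90.5 90.2 90.7 89.1 90.2 90.  89.3] [76. 76. 76. 76. 76. 76. 76. 76. 75.]
hinge [-4.20000e-03  3.30472e+01] [34.4 34.3 33.3 31.9 33.1 32.5 33.1 33.5 33.3] [58. 57. 59. 59. 58. 58. 57. 58. 58.]
plate xlim [-191.8   76.9]
ylim [-59.7 122.2]
rail x [-375.8   67.7]
w1
tab n 627 x pct [-130.5 -130.2 -130.  -129.4 -125.9 -123.7 -122.3] y [-21.9  -0.2  21. ] z [68.1 70.6]
body x [-67.4 -51.1 -32.2] y [-19.3   0.1  19.2] 1010
rail [-1.7000e-03  9.1641e+01] [91.5 92.  91.7 91.6 89.9 96.4 91.8 89.3] [76. 76. 76. 76. 76. 76. 76. 76.]
hinge [-5.10000e-03  3.45761e+01] [35.3 34.9 35.1 34.7 36.1 34.  34.4] [58. 58. 58. 58. 58. 58. 58.]
plate xlim [-197.5   72.8]
ylim [-58.  123.3]
rail x [-175.2   23.6]
```

Request:
apply_moves --pt "-0.004 0 -0.04 0 0 0.02 1" --pt "-0.004 0 -0.08 0 0 0.02 1" --pt "-0.004 0 -0.115 0 0 0.02 1" --pt "-0.004 0 -0.115 0 0 0.02 1" --pt "-0.004 0 -0.115 0 0 0.02 1"

```text
time_s: 2.15
position: [0.4824, 0.1078, 0.0995]
eef_rot: [[-0.977, 0.213, -0.0], [0.213, 0.977, 0.0], [0.0, 0.0, -1.0]]
contact_force: [-0.0, 0.3, 0.7]
grip_width: 0.998
gripper_force: 0.0
```

Run:
```python
from fit import *
c=camera("wrist"); s=read_state(); print(s["time_s"],s["position"],np.round(s["eef_rot"],3),s["contact_force"])
x,y,z=todock(np.array([s["position"]]),[622.5,30,-.218]);print(x,y,z)
cv2.imwrite("pics/w2.png",cv2.cvtColor(c["color"],cv2.COLOR_RGB2BGR)); np.savez("w2.npz",**c)
P,_,_=pts(c); P=P[P[:,2]<.085];p=[622.5,30,-.218]; module(P,p)
x,y,z=todock(P,p); 
for lo,hi,z0 in((76,108,64),(28,42,54)):
    m=(y>lo)&(y<hi)&(z>z0)&(x>-168)&(x<66); print(m.sum(),np.polyfit(x[m],y[m],1),np.percentile(y[m],[2,50,98]))
m=(abs(y-92)<13)&(z>60);print("rail x",np.percentile(x[m],[.5,99.5]).round(1))
```

```text
2.2 [0.48336036 0.10788826 0.10051691] [[-0.977  0.213  0.003]
 [ 0.213  0.977  0.001]
 [-0.002  0.001 -1.   ]] [0.23182662 0.35342264 1.06037286]
[-152.69195137] [45.9520382] [100.51691081]
tab n 1242 x pct [-130.4 -129.5 -129.3 -128.9 -126.3 -123.6 -122. ] y [-11.4   5.9  27.9] z [64.2 70.4]
body x [-66.5 -47.6 -24.8] y [-19.3   0.   19.2] 2191
3645 [4.29832935e-02 9.43238218e+01] [ 77.31468072  88.63161423 104.34510708]
1424 [-1.10083384e-02  3.37402334e+01] [30.48495397 35.11401204 40.72221885]
rail x [-174.7  -73.5]
```

View pics/w2.png

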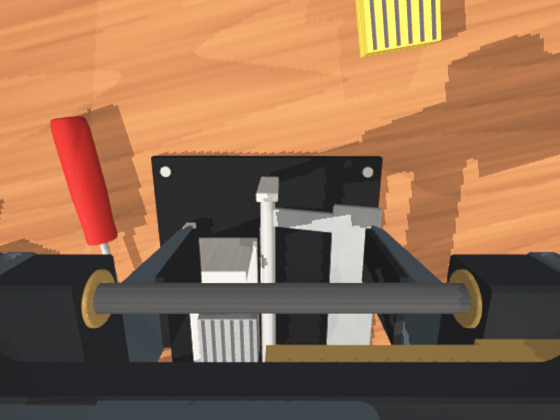

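The left finger is behind the tab and the right finger is above the rail. I'll shift slightly to dock -y and press down.

Request:
apply_moves --pt "-0.001 -0.004 -0.01 0 0 0.006 1" --pt "-0.001 -0.004 -0.02 0 0 0.006 1" --pt "-0.001 -0.004 -0.027 0 0 0.006 1" --pt "-0.001 -0.004 -0.034 0 0 0.006 1" --pt "-0.001 -0.004 -0.041 0 0 0.006 1" --pt "-0.001 -0.004 -0.048 0 0 0.006 1" --pt "-0.001 -0.004 -0.054 0 0 0.006 1" --pt "-0.001 -0.004 -0.058 0 0 0.006 1" --pt "-0.001 -0.004 -0.058 0 0 0.006 1"

```text
time_s: 3.1
position: [0.4815, 0.1029, 0.0407]
eef_rot: [[-0.978, 0.208, 0.0], [0.208, 0.978, -0.001], [-0.001, -0.001, -1.0]]
contact_force: [0.8, -1.1, 4.6]
grip_width: 1.001
gripper_force: 2.4
```

Run:
```python
from fit import *
s=read_state(); print(s["time_s"],s["position"],np.round(s["eef_rot"],3),s["contact_force"],s["moment"])
p=[622.5,30,-.218]; print(todock(np.array([s["position"]]),p))
ims=[]
for n in("scene","top"):
    c=camera(n); P,_,_=pts(c); x,y,z=todock(P,p)
    m=(x>0)&(x<66)&(y>78)&(y<106)&(z>12)&(z<95)
    if m.sum()>5: print(n,"rail far y,z fit",np.polyfit(y[m]-92,z[m],1),m.sum())
    e=(x>-5)&(x<75)&(y<25)&(y>-60)&(z>58)&(z<140); print("cover high",e.sum(),np.percentile(z[e],[50,95]) if e.any() else "", np.polyfit(y[e]-35,z[e]-53,1) if e.sum()>5 else "")
    k=c["color"][140:270,180:340] if n=="top" else c["color"][150:260,220:380]
    ims.append(cv2.resize(k,(560,int(560*k.shape[0]/k.shape[1]))))
cv2.imwrite("pics/p3.png",cv2.cvtColor(cv2.resize(np.vstack(ims),(390,590)),cv2.COLOR_RGB2BGR))
```

```text
3.1 [0.48150907 0.10286421 0.04068798] [[-0.978  0.208  0.   ]
 [ 0.208  0.978 -0.001]
 [-0.001 -0.001 -1.   ]] [ 0.79203141 -1.11322138  4.64788927] [ 0.00371406 -0.15763304 -0.04273848]
(array([-153.4128287]), array([40.64650895]), array([40.68797909]))
scene rail far y,z fit [-0.28496188 37.83024292] 119
cover high 270 [78.64749535 96.49583533] [-0.4300954   7.15992106]
top rail far y,z fit [-0.27580525 37.53913928] 280
cover high 689 [76.57540231 94.86362931] [-0.54077701  2.5400974 ]
```

View pics/p3.png

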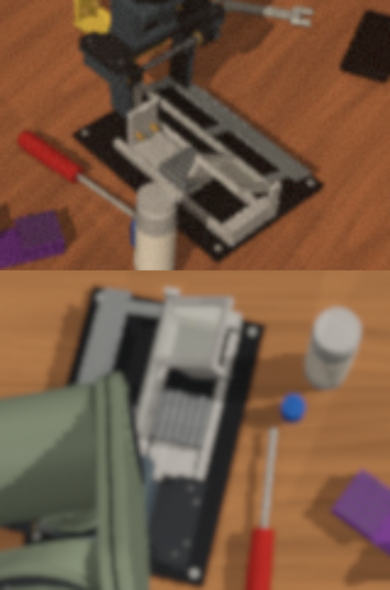

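The cover is up at about 0.58 rad: the rail's far end is at z 37.7 and tilted -0.28. Now I push along the dock's x axis.

Request:
apply_moves --pt "0.0068 -0.0015 0 0 0 0 1" --pt "0.0117 -0.0026 0 0 0 0 1" --pt "0.0176 -0.0039 0 0 0 0 1" --pt "0.0234 -0.0052 0 0 0 0 1" --pt "0.0293 -0.0065 0 0 0 0 1" --pt "0.0351 -0.0078 0 0 0 0 1" --pt "0.041 -0.0091 0 0 0 0 1" --pt "0.0469 -0.0104 0 0 0 0 1" --pt "0.0527 -0.0117 0 0 0 0 1" --pt "0.0586 -0.013 0 0 0 0 1"

```text
time_s: 4.2
position: [0.5375, 0.0904, 0.0405]
eef_rot: [[-0.978, 0.209, -0.006], [0.209, 0.978, 0.0], [0.006, -0.001, -1.0]]
contact_force: [-5.9, 2.5, 6.7]
grip_width: 0.998
gripper_force: 3.6
```

```bash
cat > chk.py <<'E'
from fit import *
s=read_state(); p=[622.5,30,-.218]; print(s["time_s"],np.round(s["contact_force"],1),np.round(s["moment"],2),np.round(todock(np.array([s["position"]]),p),1).ravel(),np.round(s["eef_rot"],3)[0])
for n in("scene","top"):
    c=camera(n); P,_,_=pts(c); x,y,z=todock(P,p)
    m=(x>0)&(x<66)&(y>78)&(y<106)&(z>12)&(z<95)
    if m.sum()>5: print(n,"rail",np.polyfit(y[m]-92,z[m],1),m.sum())
    m=(abs(y)<22)&(z>58)&(z<74)&(x<-20)&(x>-140)
    if m.any(): print("tab x",np.percentile(x[m],[5,50,95]).round(1),"z",np.percentile(z[m],[95]).round(1),m.sum())
    m=(abs(y)<20)&(z>27)&(z<34.5)&(x>-100)&(x<58); print("body x",np.percentile(x[m],[2,50,98]).round(1),m.sum())
E
python3 chk.py
```

```text
4.2 [-5.9  2.5  6.7] [0.52 0.95 0.07] [-96.   40.6  40.5] [-0.978  0.209 -0.006]
scene rail [-0.25885279 37.40183845] 119
tab x [-106.3  -74.7  -68.9] z [71.5] 80
body x [-70.9   9.6  33.4] 144
top rail [-0.36521611 37.40589007] 9
body x [-11.8  -3.8   6. ] 111
```

Request:
apply_moves --pt "0.0049 -0.0011 0 0 0 0 1" --pt "0.0098 -0.0022 0 0 0 0 1" --pt "0.0137 -0.003 0 0 0 0 1" --pt "0.0176 -0.0039 0 0 0 0 1" --pt "0.0205 -0.0045 0 0 0 0 1" --pt "0.0225 -0.005 0 0 0 0 1" --pt "0.0225 -0.005 0 0 0 0 1"

```text
time_s: 5.0
position: [0.5607, 0.0854, 0.0406]
eef_rot: [[-0.978, 0.209, -0.004], [0.209, 0.978, 0.0], [0.004, -0.001, -1.0]]
contact_force: [-4.3, 1.7, 4.1]
grip_width: 1.0
gripper_force: 2.9
```

```bash
python3 chk.py
```

```text
5.0 [-4.3  1.7  4.1] [0.52 0.65 0.12] [-72.3  40.7  40.6] [-0.978  0.209 -0.004]
scene rail [-0.28431744 37.71317345] 116
tab x [-82.4 -50.6 -45.3] z [72.] 83
body x [-47.4  32.   54.7] 160Traceback (most recent call last):
  File "chk.py", line 9, in <module>
    m=(abs(y)<20)&(z>27)&(z<34.5)&(x>-100)&(x<58); print("body x",np.percentile(x[m],[2,50,98]).round(1),m.sum())
                                                                  ~~~~~~~~~~~~~^^^^^^^^^^^^^^^^
    return _quantile_unchecked(
        a, q, axis, out, overwrite_input, method, keepdims, weights)
    return _ureduce(a,
                    func=_quantile_ureduce_func,
    ...<5 lines>...
                    overwrite_input=overwrite_input,
                    method=method)
    r = func(a, **kwargs)
    result = _quantile(arr,
                       quantiles=q,
    ...<2 lines>...
                       out=out,
                       weights=wgt)
    slices_having_nans = np.isnan(arr[-1, ...])
                                  ~~~^^^^^^^^^
IndexError: index -1 is out of bounds for axis 0 with size 0
```

Friction is only about 4 N, so I'll go on in small steps until the force shows the stop.

Request:
apply_moves --pt "0.001 -0.0002 0 0 0 0 1" --pt "0.002 -0.0004 0 0 0 0 1" --pt "0.003 -0.0007 0 0 0 0 1" --pt "0.004 -0.0009 0 0 0 0 1" --pt "0.004 -0.0009 0 0 0 0 1"

```text
time_s: 5.6
position: [0.5622, 0.0851, 0.0406]
eef_rot: [[-0.978, 0.21, -0.009], [0.21, 0.978, 0.001], [0.009, -0.001, -1.0]]
contact_force: [-11.1, 5.0, 9.8]
grip_width: 1.002
gripper_force: 6.6
```

Request:
apply_moves --pt "0.001 -0.0002 0 0 0 0 1" --pt "0.002 -0.0004 0 0 0 0 1" --pt "0.002 -0.0004 0 0 0 0 1"

```text
time_s: 5.9
position: [0.5622, 0.0851, 0.0406]
eef_rot: [[-0.977, 0.211, -0.013], [0.211, 0.977, 0.002], [0.013, -0.001, -1.0]]
contact_force: [-16.0, 6.1, 13.4]
grip_width: 0.998
gripper_force: 8.9
```

Run:
```python
from fit import *
p=[622.5,30,-.218]; ims=[]
for n,(a,b,d,e) in(("scene",(165,250,255,360)),("top",(140,230,200,300))):
    c=camera(n); P,u,v=pts(c); x,y,z=todock(P,p)
    for lo,hi,zl,zh in((-24,24,26,45),(-24,24,58,75)):
        m=(y>lo)&(y<hi)&(z>zl)&(z<zh)&(x>-90)&(x<80)
        h,ed=np.histogram(x[m],np.arange(-90,81,5)); print(n,[(int(q),int(k)) for q,k in zip(ed,h) if k])
    m=(y>-24)&(y<24)&(x>30)&(x<80)&(z<48)
    o=np.argsort(x[m]); print(np.c_[x[m][o],z[m][o]][::max(1,m.sum()//25)].round(0).astype(int).tolist())
    k=c["color"][a:b,d:e]; ims.append(cv2.resize(k,(395,int(395*k.shape[0]/k.shape[1])),interpolation=cv2.INTER_CUBIC))
h=min(i.shape[0] for i in ims); cv2.imwrite("pics/p4.png",cv2.cvtColor(np.hstack([i[:h] for i in ims]),cv2.COLOR_RGB2BGR))
```

```text
scene [(-90, 1), (-55, 2), (-50, 31), (-45, 17), (-40, 7), (-35, 4), (0, 1), (5, 1), (10, 16), (15, 16), (20, 18), (25, 16), (30, 16), (35, 19), (40, 21), (45, 23), (50, 19), (55, 17), (60, 19), (65, 21), (70, 33), (75, 7)]
scene [(-85, 5), (-80, 4), (-75, 4), (-70, 5), (-65, 3), (-60, 2), (-55, 12), (-50, 33), (-45, 15), (0, 14), (5, 15), (10, 3), (15, 5), (20, 4), (25, 6), (30, 6), (35, 6), (40, 6), (45, 6), (50, 5), (60, 2), (65, 14)]
[[32, 14], [34, 33], [36, 31], [39, 33], [41, 29], [43, 29], [46, 31], [47, 33], [49, 33], [52, 32], [55, 30], [59, 33], [62, 33], [65, 35], [67, 37], [69, 34], [72, 37], [73, 12], [74, 12], [74, 28], [74, 9], [75, 14], [75, 10], [76, 3], [76, 7], [77, -3], [79, 7], [80, 0]]
top [(0, 4)]
top [(-5, 1), (0, 17), (5, 1), (10, 17), (15, 13), (20, 19), (25, 17), (30, 16), (35, 16), (40, 19), (45, 21), (50, 18), (55, 20), (60, 25), (65, 15)]
[]
```

View pics/p4.png

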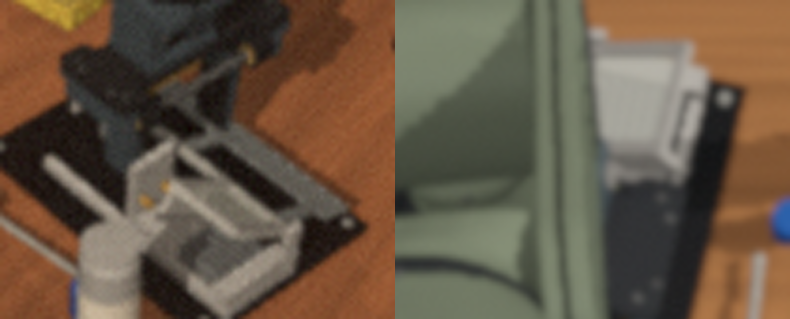

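The body starts at x≈11 and meets the stop with no gap. The tab is at x -51 to -43, and the push force rises while the position stays put, so the module is home. I'll back off with the cover still held up, then raise the fingers gently.

Request:
apply_moves --pt "-0.004 0.0009 0 0 0 0 1" --pt "-0.0098 0.0022 0 0 0 0 1" --pt "-0.0166 0.0037 0 0 0 0 1" --pt "-0.0166 0.0037 0 0 0 0 1" --pt "-0.0166 0.0037 0.007 0 0 0 1" --pt "-0.0166 0.0037 0.014 0 0 0 1" --pt "-0.0166 0.0037 0.02 0 0 0 1" --pt "-0.0166 0.0037 0.026 0 0 0 1" --pt "-0.0166 0.0037 0.032 0 0 0 1" --pt "-0.0166 0.0037 0.038 0 0 0 1"

```text
time_s: 7.0
position: [0.5505, 0.0874, 0.0787]
eef_rot: [[-0.978, 0.209, -0.003], [0.209, 0.978, -0.0], [0.003, -0.001, -1.0]]
contact_force: [0.1, 0.0, -0.2]
grip_width: 1.002
gripper_force: 0.0
```

Request:
apply_moves --pt "0 0 0.01 0 0 0 1" --pt "0 0 0.03 0 0 0 1" --pt "0 0 0.07 0 0 0 1" --pt "0 0 0.12 0 0 0 1" --pt "-0.05 0.05 0.15 0 0 0 1" --pt "-0.1 0.1 0.15 0 0 0 1" --pt "-0.13 0.15 0.15 0 0 0 1" --pt "-0.15 0.2 0.15 0 0 0 1" --pt "-0.15 0.25 0.15 0 0 0 1" --pt "-0.15 0.25 0.15 0 0 0 1"

```text
time_s: 8.0
position: [0.4009, 0.3364, 0.2297]
eef_rot: [[-0.978, 0.208, 0.0], [0.208, 0.978, 0.0], [-0.0, 0.0, -1.0]]
contact_force: [0.3, 0.6, -0.3]
grip_width: 1.001
gripper_force: 0.0
```

Run:
```python
from fit import *
p=[622.5,30,-.218]; ims=[]
s=read_state(); print(s["time_s"],s["position"],s["contact_force"])
for n,(a,b,d,e) in(("scene",(165,250,230,360)),("top",(140,260,190,350))):
    c=camera(n); P,u,v=pts(c); x,y,z=todock(P,p)
    m=(abs(y-92)<13)&(z>20)&(z<95)&(abs(x+50)<115); print(n,"rail",np.polyfit(y[m]-92,z[m],1))
    m=(abs(y)<22)&(z>50)&(z<75)&(x<-20)&(x>-140); print("tab",np.percentile(x[m],[5,50,95]).round(1),np.percentile(z[m],95),np.percentile(y[m],[5,95]))
    m=(abs(y)<22)&(z>75)&(x>-190)&(x<80);print("above",m.sum())
    k=c["color"][a:b,d:e]; ims.append(cv2.resize(k,(395,int(395*k.shape[0]/k.shape[1])),interpolation=cv2.INTER_CUBIC))
h=min(i.shape[0] for i in ims); cv2.imwrite("pics/p5.png",cv2.cvtColor(np.hstack([i[:h] for i in ims]),cv2.COLOR_RGB2BGR))
```

```text
8.0 [0.40085748 0.33638158 0.22969504] [ 0.34997603  0.61649763 -0.28972427]
scene rail [ 0.33037653 72.01580357]
tab [-53.  -45.5 -43.5] 70.41913161371288 [-21.01072743  18.11655261]
above 0
top rail [ 0.29978264 72.19199703]
tab [-51.6 -48.7 -44. ] 70.67944970938647 [-19.90814949  17.75852045]
above 0
```

View pics/p5.png

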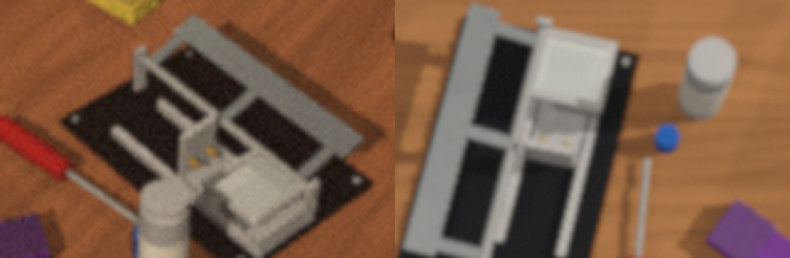

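The cover is shut, with the rail at z 72 and tilted +0.3. The tab is at x -51 to -43, so the module is home, and the arm is clear.

```bash
python3 -c "
from station import *
print(job_done())"
```

```text
the job is handed in; nothing more can be done
None
```

The module is fully home against the stop, the cover was kept lifted throughout the push and has shut behind it, and the job was handed in at about 8 s with the arm clear.

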